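# Square the tube block to the stop bar

## Task

Without gripping or lifting it, walk the heavy aluminium tube block round by pushing its corners in turn until a long side is parallel to the steel stop bar, still about a finger's width or more clear of the bar. Then push it straight home so that this long side sits flush along the bar's near face, roughly centred, with neither end sticking out past the end of the bar. Leave the other things on the bench where they stand.

Things in the scene. Friction and masses are not known exactly. Their poses are not given: they have to be found in the camera images.
- tube_block: Loose aluminium block with 15 open wells of 17 mm in its top (3 rows of 5), 90 (its x) x 140 (its y) x 36 mm high, 0.65 to 0.95 kg; about 10 N slides it and it stops when no longer pushed. Origin: centre of underside. Either 140 mm side may go to the bar. It starts with a short end more or less towards the bar, 40 to 90 degrees off parallel, its centre 130 to 165 mm before the bar.
- fence: Steel stop bar fixed to the bench, 260 (its y) x 16 (its x) x 22 mm high, a 4 mm screw head near each end. Origin: on the bench at mid length of the near face, the one towards the robot; x points away from the robot. Flush, the block's centre is at x = -45 mm here, and within y = +-60 mm it overhangs neither end. Keep off the tall microscope to its left and the 46 mm high magnifier to its right.
- can: Small black screw can with grey lid, 37 mm across, 52 mm high, standing on the bench to the right. Origin: centre of its underside. A bystander: not to be moved.
- bottle_oil: Small bottle with a screw cap, 26 mm across, 50 mm high, standing on the bench to the left. Origin: centre of its underside. A bystander: not to be moved.
- slip_box: Small lidded box, 31 x 31 x 14 mm, on the bench to the left. Origin: centre of its underside. A bystander: not to be moved.

How it is judged:
On the way, in this order (a step that is already met when the one before it is completed fails the run):
1. the block is turned parallel to the bar (within 10 degrees) while still clear of it (angle between the x axis of tube_block and the x axis of fence, either way round below 0.175 rad and x of tube_block in the frame of fence below -0.055 m), for 0.1 s.
2. the block is pushed home against the bar (angle between the x axis of tube_block and the x axis of fence, either way round below 0.05 rad and x of tube_block in the frame of fence above -0.049 m), for 0.1 s.
At the end, for the whole second after the job is handed in: A long side of the block lies against the bar's near face: within 0.05 rad of parallel, block centre no more than 49 mm from the face (45 mm is perfect contact) and within 62 mm of the bar's mid length; the block is flat on the bench and at rest (all of step 2 and x of tube_block in the frame of fence below -0.04 m and y of tube_block in the frame of fence between -0.062 and 0.062 m and height (world z) of tube_block below 0.004 m and linear speed of tube_block below 0.005 m/s); the robot touches nothing.
It fails at once if the block is lifted or tipped (height (world z) of tube_block above 0.008 m or angle between tube_block's own z axis and vertical above 0.12 rad).
It fails at once if a bystander is moved by more than 15 mm (distance of any of can, bottle_oil, slip_box from where it was at the start of the episode above 0.015 m).
It also fails if it takes over 64 s, if anything falls off the work surface, if the arm or the gripper's body presses on something with over 40 N, if the wrist force passes 120 N, or if a joint passes its speed limit or range.

## Robot

A 6-joint arm with a two-finger parallel gripper is mounted at the origin on a cart in front of the work surface, level with it; the furniture and walls round the work are solid. World frame = base frame: x ahead of the robot, y to its left, z up, the work surface at z = 0. Lengths are in m, angles in rad, forces in N, time in s.
With the tool pointing down it reaches from about 0.25 to 0.85 m from the base axis. Payload 12.5 kg.
Tool frame: the origin (TCP) lies on the front face of the gripper's body, between the roots of the fingers; the fingertips stand 84 mm ahead of it and the grasp point (between the pads) lies 65 mm ahead of it; x points along the fingers, y is the direction in which the jaws open and shut, and the axes are right-handed (so a half turn about x gives the same grasp; the last joint's range is limited). The gripper opens to 93 mm and grips with 3 to 60 N. Pads are 15 mm wide; open, the fingers measure 128 mm over their backs; the gripper's body (75 mm by 188 mm) begins 65 mm behind the grasp point.
Start: joints at [-1.245, 0.351, 1.652, -0, 1.139, -0.085], TCP at [0.22, -0.504, 0.303] pointing down, gripper open.
Joint ranges: [-2.75, 2.75], [-0.79, 2.1], [0.01, 2.65], [-1.57, 4.71], [0.07, 3.14], [-2.87, 2.87]. Speed limits (rad/s): [2.22, 2.22, 2.79, 3.14, 3.14, 3.14].

## Interface

Orientations are given as [roll, pitch, yaw] about the fixed x, y, z axes, in that order (R = Rz(yaw) Ry(pitch) Rx(roll)).
In Python, from bench import * gives the robot as it stands.
- The arm moves only by the tool servo_tool, never from a script. Its argument "deltas" is one flat list of numbers, 5 for each row, row after row: the finger opening in m, from 0 to 0.093, then the shift along the tool's x, y, z in m, then the turn about the tool's x in degrees. In form: [jaw, dx, dy, dz, yaw, jaw, dx, dy, dz, yaw, ...]. A call has 1 to 20 rows; each row shifts and turns the pose as measured when the row begins, along the tool's axes as they then stand; what a row does not reach is not made up. A row lasts 1/8 s, in which the tool goes at most 62.5 mm and 10.7 degrees, less where a joint would pass 70% of its speed; a pose out of reach is approached as far as the arm can. A call is refused whole if a number of a shift passes 0.0625 or a number of a turn 10.7, either way. A call with a gripper value outside its range is refused whole. The fingers move at their own pace and stop on an object; "force" is the grip in N (left out, the last holds). Time passes only in rows, so rows that do not move let the fingers close. It gives the time, the measured TCP pose, the force and the opening at its end, in the units of the state.
- observe(): the state, without advancing time (a new reading comes with each control period).
- get_image(name): name is "scene" or "side" or "wrist"; returns the picture (480x640x3 uint8, blue, green, red); there is no depth.
- camera_model(name): a dict with "intrinsics" (3x3 intrinsics, pixels), "camera_from_world" (4x4, takes a point from world to camera coordinates); the wrist camera has in their place "tool_from_camera" (4x4, takes a point from camera to tool coordinates, whose origin is the TCP and whose axes are the tool frame's). Camera axes: x right, y up, looking along -z (the intrinsics and any distortion apply to the point x, -y, -z); pixel columns grow to the right and rows downward; lengths in m; the calibration is good to about 2 mm. A picture is of the moment at which its call begins: read the wrist's pose just before it. camera_model takes no time and is no camera call.
- finish_job(): hands the job in, once; it reports no verdict.
Trained networks look in the newest picture that a camera, given by its name, has taken for a name from the list of things; names that differ only in an ending like _2 or _b are one class to them, and where a whole thing is asked for, a point or a joint stands for the part that bears it (a point fixed in the world has none). Each returns a list of dicts, best first, with "conf" (0 to 1); they miss things now and then, are a little off and sometimes report something else, mostly with a low value. They report only what shows in the picture. A call takes as long as a camera call.
- recognise(camera, target): "rect" ([left, top, right, bottom] in pixels, round what is visible of it).
- tip_of(camera, target): "uv" ([column, row] in pixels: a listed point, or the origin of a listed thing).
The state is a dict: "time": time; "qpos": joint angles; "qd": joint speeds; "joint_torque": joint torques, N m; "tool_pos": TCP position; "orientation": TCP orientation; "wrist_force": force on the tool from outside, world axes, zero at the start; "ft_torque": the same for the moment, N m; "width": finger opening in m.
Only numpy, scipy, OpenCV 4.12 (cv2) and the standard library are available. Lean on these libraries where they do the work, as an engineer would, in place of code of your own. Each camera call takes 0.05 s, during which the arm holds its last target.

## Working session

There is one attempt and no reset: what is moved stays moved. The work goes in short steps, Python scripts to look and compute and a tool call to move; the robot and the scene stay as the last step left them, time stands still between calls to the robot, and variables do not carry over. Pictures are saved under pics/ and viewed, and the job is handed in when it is done.

Besides the shell and the picture viewer there is one more tool, called after "Emit:" in YAML: its name, and indented under it one key for each argument. servo_tool: Moves the arm, as the interface text tells. Its arguments: {"type":"object","properties":{"deltas":{"type":"array","items":{"type":"number"}},"force":{"type":"number"}},"required":["deltas"]}

```bash
mkdir -p pics
python3 - <<'E'
from bench import *
import cv2
s=observe();print(s)
for n in ("scene","side","wrist"):
    cv2.imwrite(f"pics/{n}0.png",get_image(n)); print(n,camera_model(n))
E
```

```text
{'time': 0.0, 'qpos': array([-1.24458093e+00,  3.51242870e-01,  1.65242253e+00, -2.34765905e-05,
        1.13910931e+00, -8.46576102e-02]), 'qd': array([-2.78427366e-05,  1.31587795e-03,  4.78604874e-04, -2.78301174e-04,
       -9.02125771e-04,  3.49313562e-04]), 'joint_torque': array([ 8.24814579e-04, -4.97315454e+01, -2.85247940e+01,  7.00083794e-02,
        2.57100369e-02, -6.85797727e-05]), 'tool_pos': array([ 0.21958599, -0.50399244,  0.30219833]), 'orientation': array([-1.637427  ,  1.56961407,  1.91504849]), 'wrist_force': array([ 0.88125996, -0.96056787,  0.67137113]), 'ft_torque': array([ 0.03232331, -0.08078387,  0.03391621]), 'width': 0.09306963406286799}
scene {'intrinsics': array([[446.00110703,   0.        , 323.36010422],
       [  0.        , 446.00110703, 244.65105055],
       [  0.        ,   0.        ,   1.        ]]), 'camera_from_world': array([[ 0.9060124 , -0.42323005, -0.00422618, -0.5013237 ],
       [ 0.31381745,  0.66502477,  0.67768773, -0.14404092],
       [-0.2840073 , -0.61531974,  0.73533766, -0.83408422],
       [ 0.        ,  0.        ,  0.        
[... 297 characters left out ...]
0.52635719,  0.85019245, -0.06684842],
       [-0.0290091 ,  0.8500539 ,  0.52589622, -0.86841341],
       [ 0.        ,  0.        ,  0.        ,  1.        ]])}
wrist {'intrinsics': array([[347.53731019,   0.        , 320.6483232 ],
       [  0.        , 347.53731019, 236.10048184],
       [  0.        ,   0.        ,   1.        ]]), 'tool_from_camera': array([[-2.36698131e-03,  2.43210591e-01, -9.69970621e-01,
        -8.13002757e-02],
       [ 9.99996590e-01, -4.94727581e-04, -2.56430058e-03,
        -3.65739043e-04],
       [-1.10353628e-03, -9.69973383e-01, -2.43208591e-01,
        -6.83786570e-02],
       [ 0.00000000e+00,  0.00000000e+00,  0.00000000e+00,
         1.00000000e+00]])}
```

View pics/scene0.png

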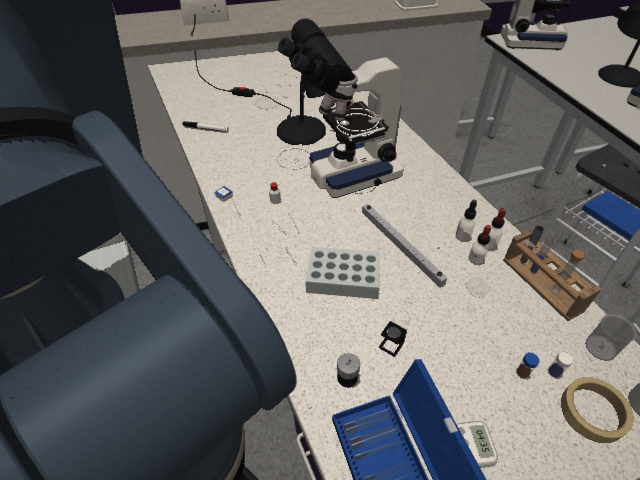

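View pics/side0.png

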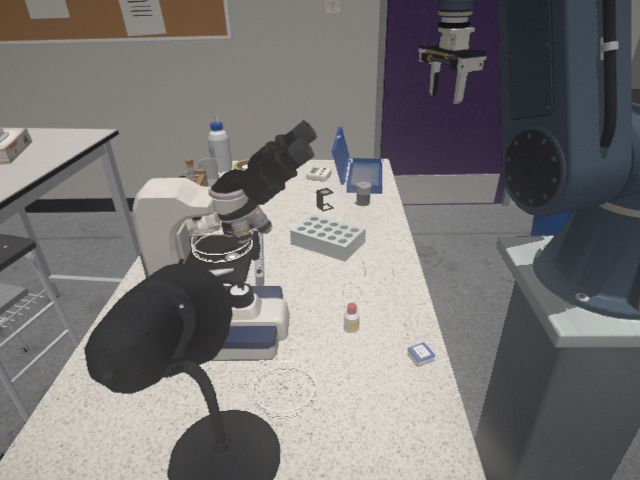

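View pics/wrist0.png

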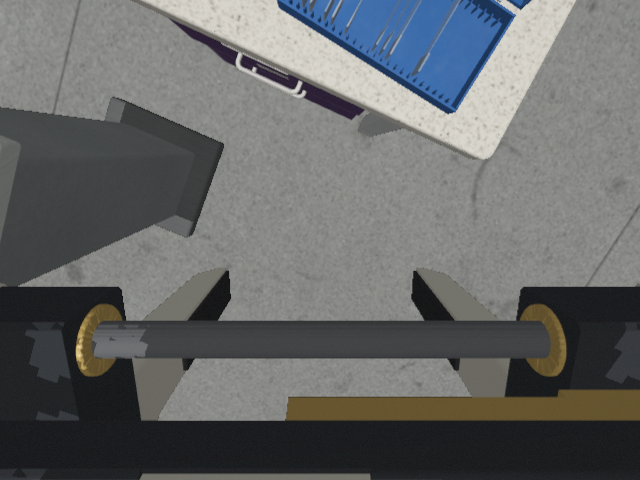

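The scene picture shows the block at about (343,272), the bar from (365,208) to (443,280), the can at (348,370), the oil bottle at (275,192), the slip box at (224,193) and the magnifier at (393,337). I'll zoom in next for the corners.

Run:
```python
import cv2
i=cv2.imread("pics/scene0.png")[190:330,290:460]
cv2.imwrite("pics/sc_crop0.png",cv2.resize(i,None,fx=4.5,fy=4.2,interpolation=cv2.INTER_CUBIC))
i=cv2.imread("pics/side0.png")[190:300,220:400]
cv2.imwrite("pics/si_crop0.png",cv2.resize(i,None,fx=4,fy=4,interpolation=cv2.INTER_CUBIC))
```

```text
(no output)
```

View pics/sc_crop0.png

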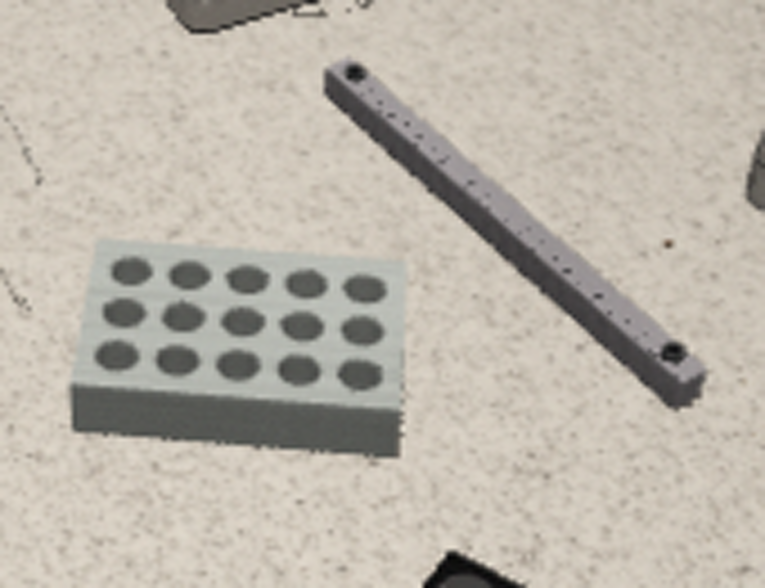

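View pics/si_crop0.png

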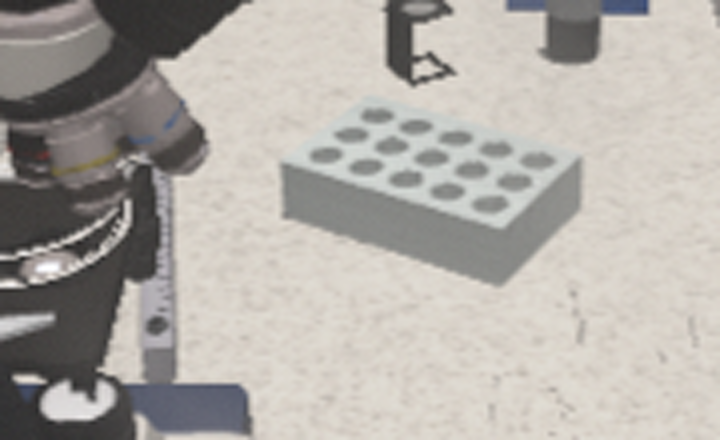

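```bash
cat > h.py <<'E'
import numpy as np, cv2
from bench import *
def ray(name,uv,z):
    m=camera_model(name);K=m['intrinsics'];T=m['camera_from_world']
    d=np.linalg.inv(K)@[uv[0],uv[1],1]; d=np.array([d[0],-d[1],-d[2]])
    R=T[:3,:3];c=-R.T@T[:3,3];w=R.T@d
    return (c+w*(z-c[2])/w[2])
def proj(name,P):
    m=camera_model(name);K=m['intrinsics'];T=m['camera_from_world']
    p=T[:3,:3]@P+T[:3,3]; q=K@[p[0],-p[1],-p[2]]; return q[:2]/q[2]
def pose_from(pts):  # top corners any order cyc
    from scipy.spatial import ConvexHull
    return cv2.minAreaRect(np.float32(pts)*1000)
E
python3 - <<'E'
from h import *
f=lambda x,y:(x/4.5+290-.5+.5/4.5,y/4.2+190-.5+.5/4.2)
g=lambda x,y:(x/4+220-.4,y/4+190-.4)
P=[ray('scene',f(*p),.036)[:2] for p in[(97,240),(406,263),(400,409),(73,384)]]
Q=[ray('side',g(*p),.036)[:2] for p in[(282,161),(367,95),(582,157),(505,228)]]
for X in(P,Q):
    X=np.array(X);print(X.round(4).tolist(),X.mean(0).round(4),np.linalg.norm(X-np.roll(X,-1,0),axis=1).round(4),cv2.minAreaRect(np.float32(X*1000)))
F=[ray('scene',f(*p),.022)[:2] for p in[(325,72),(680,383),(706,371),(352,57)]]
F=np.array(F);print(F.round(4).tolist(),np.linalg.norm(F[0]-F[1]))
d=F[1]-F[0];print(np.degrees(np.arctan2(d[1],d[0])))
print(ray('side',g(143,350),.022),ray('side',g(175,350),.022))
for t in('can','bottle_oil','slip_box','tube_block','fence'):
  for c in('scene','side'):
    get_image(c); r=tip_of(c,t)
    if r: print(t,c,r[0]['conf'],ray(c,r[0]['uv'],0)[:2].round(4))
# magnifier, microscope base
print(ray('scene',(383,345),0),ray('scene',(405,328),0),ray('scene',(332,190),0),ray('scene',(402,177),0), ray('scene',(312,160),0))
E
```

```text
[[0.4974, -0.0613], [0.6167, -0.1341], [0.5704, -0.2093], [0.4522, -0.1379]] [ 0.5342 -0.1357] [0.1398 0.0883 0.1382 0.089 ] ((533.8385009765625, -135.66195678710938), (88.96346282958984, 139.7620391845703), 58.59283447265625)
[[0.6123, -0.1335], [0.5682, -0.209], [0.4484, -0.134], [0.4926, -0.0625]] [ 0.5304 -0.1348] [0.0874 0.1414 0.0841 0.1392] ((531.0833129882812, -134.69044494628906), (87.40937805175781, 141.4080810546875), 58.270999908447266)
[[0.6563, 0.0138], [0.6938, -0.239], [0.7082, -0.238], [0.6745, 0.0186]] 0.2556483135608776
-81.5642317595074
[0.66850855 0.02127418 0.022     ] [0.65307849 0.02150187 0.022     ]
can scene 0.58 [ 0.4446 -0.3289]
can side 0.6 [ 0.4398 -0.3136]
bottle_oil scene 0.56 [0.4907 0.1502]
bottle_oil side 0.62 [0.4915 0.1414]
slip_box scene 0.65 [0.3906 0.212 ]
slip_box side 0.69 [0.3866 0.2094]
tube_block scene 0.92 [ 0.5319 -0.1323]
tube_block side 0.69 [ 0.5304 -0.1251]
fence scene 0.86 [ 0.6834 -0.1109]
fence side 0.6 [ 0.6657 -0.1122]
[ 0.52945803 -0.30319936  0.        ] [ 0.58393068 -0.28983152  0.        ] [0.63195599 0.11858345 0.        ] [0.81249134 0.08848378 0.        ] [0.63702417 0.24948958 0.        ]
```

The block is about 50° off parallel, centred on the bar and 144 mm before it. It has to turn clockwise. Next I'll work out the tool axes.

```bash
cat >> h.py <<'E'
from scipy.spatial.transform import Rotation as Ro
FO=np.array([.674,-.1125]); FY=np.radians(8.3)
FR=np.array([[np.cos(FY),-np.sin(FY)],[np.sin(FY),np.cos(FY)]])
def tofence(p): return FR.T@(np.array(p)[:2]-FO)
def tool():
    s=observe(); R=Ro.from_euler('xyz',s['orientation']).as_matrix()
    return s,R
def status():
    s,R=tool(); y=np.degrees(np.arctan2(R[1,1],R[0,1])); z=np.degrees(np.arctan2(R[1,2],R[0,2]))
    print('t',s['time'],'pos',s['tool_pos'].round(4),'fence',tofence(s['tool_pos']).round(4),'ydir',y.round(2),'zdir',z.round(2),'xaxis',R[:,0].round(3),'F',s['wrist_force'].round(1),'w',round(s['width'],4),'q6',s['qpos'][5].round(2))
    return s,R
def rel(target):
    s,R=status(); d=R.T@(np.array(target)-s['tool_pos']); print('tool delta mm',(d*1000).round(1)); return d
E
python3 - <<'E'
from h import *
rel([.455,-.05,.25])
E
```

```text
t 1.15 pos [ 0.2197 -0.5042  0.3027] fence [-0.5061 -0.322 ] ydir -66.46 zdir -156.46 xaxis [-0.  0. -1.] F [ 0.5 -0.1 -0.1] w 0.0929 q6 -0.08
tool delta mm [  52.7 -322.4 -397.2]
```

Emit:
servo_tool:
  deltas: [0, 0, 0, 0, 7.6, 0, 0, 0, 0, 7.6, 0, 0, -0.04, -0.029, 0, 0, 0, -0.04, -0.029, 0, 0, 0, -0.04, -0.029, 0, 0, 0, -0.04, -0.029, 0, 0, 0, -0.04, -0.029, 0, 0, 0, -0.04, -0.029, 0, 0, 0, -0.04, -0.029, 0, 0, 0, -0.04, -0.029, 0, 0, 0, -0.04, -0.029, 0, 0, 0, -0.04, -0.029, 0]
  force: 20

```text
time: 2.65
tool_pos: [0.4586, -0.0576, 0.3036]
orientation: [2.4, 1.566, -0.611]
wrist_force: [0.1, -0.3, 0.5]
width: 0.0002
```

Run:
```python
from h import *
s,R=status()
T=FO+FR@np.array([-.215,.088])
rel([*T,.097])
```

```text
t 2.65 pos [ 0.4586 -0.0576  0.3036] fence [-0.2052  0.0855] ydir -82.51 zdir -172.5 xaxis [ 0.004 -0.003 -1.   ] F [ 0.1 -0.3  0.5] w 0.0002 q6 1.22
t 2.65 pos [ 0.4586 -0.0576  0.3036] fence [-0.2052  0.0855] ydir -82.51 zdir -172.5 xaxis [ 0.004 -0.003 -1.   ] F [ 0.1 -0.3  0.5] w 0.0002 q6 1.22
tool delta mm [206.5  -3.1  10.5]
```

Emit:
servo_tool:
  deltas: [0, 0.02, -0.003, 0.012, -0.8, 0, 0.05, 0, 0, 0, 0, 0.05, 0, 0, 0, 0, 0.05, 0, 0, 0, 0, 0.035, 0, 0, 0, 0, 0, 0, 0, 0]

```text
time: 3.4
tool_pos: [0.45, -0.0535, 0.0945]
orientation: [2.626, 1.56, -0.365]
wrist_force: [-0.6, -0.1, 0.7]
width: 0.0007
```

Run:
```python
from h import *
status()
i=get_image('scene');cv2.imwrite('pics/a1.png',i)
cv2.imwrite("pics/a1c.png",cv2.resize(i[160:340,250:460],None,fx=3.6,fy=3.3,interpolation=cv2.INTER_CUBIC))
```

```text
t 3.4 pos [ 0.45   -0.0535  0.0945] fence [-0.2132  0.0907] ydir -81.33 zdir -171.33 xaxis [ 0.01  -0.004 -1.   ] F [-0.6 -0.1  0.7] w 0.0007 q6 1.2
```

View pics/a1c.png

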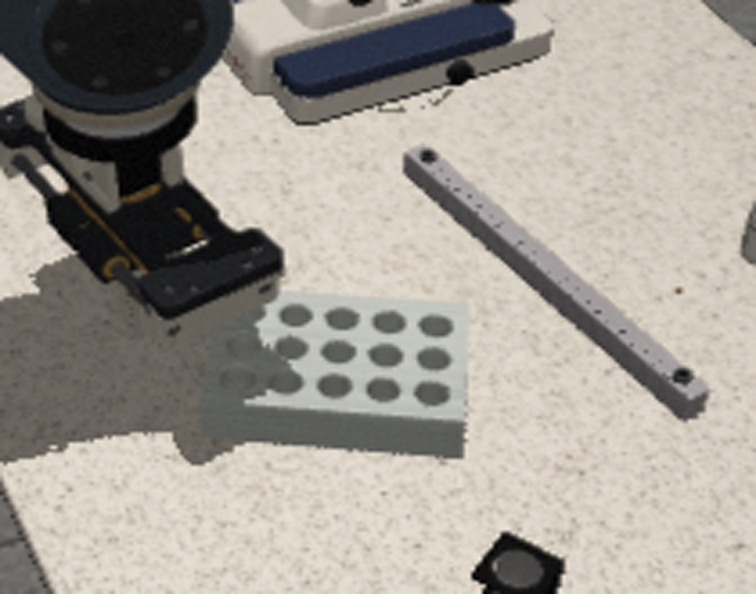

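The gripper hangs beside the block's left end at crop (200,330), and the block hasn't moved. Now I'll push the left corner.

Emit:
servo_tool:
  deltas: [0, 0, 0.003, -0.01, 0, 0, 0, 0.003, -0.01, 0, 0, 0, 0.003, -0.01, 0, 0, 0, 0.003, -0.01, 0, 0, 0, 0.003, -0.01, 0]

```text
time: 4.08
tool_pos: [0.5065, -0.0612, 0.1004]
orientation: [2.708, 1.555, -0.283]
wrist_force: [-2.6, 3.5, -2.8]
width: 0.0008
```

```bash
cat >> h.py <<'E'
def crop(name,path,box=(160,340,250,460),fx=3.6,fy=3.3):
    i=get_image(name); a,b,c,d=box
    cv2.imwrite(path,cv2.resize(i[a:b,c:d],None,fx=fx,fy=fy,interpolation=cv2.INTER_CUBIC)); return i
# cropped pixel->full
def up(p,box=(160,340,250,460),fx=3.6,fy=3.3): return (p[0]/fx+box[2]-.5+.5/fx, p[1]/fy+box[0]-.5+.5/fy)
SB=(180,300,220,400)
E
python3 - <<'E'
from h import *
status(); crop('scene','pics/a2.png'); crop('side','pics/a2s.png',SB,4,4)
E
```

```text
t 4.075 pos [ 0.5065 -0.0612  0.1004] fence [-0.1583  0.0749] ydir -81.33 zdir -171.33 xaxis [ 0.015 -0.004 -1.   ] F [-2.6  3.5 -2.8] w 0.0008 q6 1.21
```

View pics/a2.png

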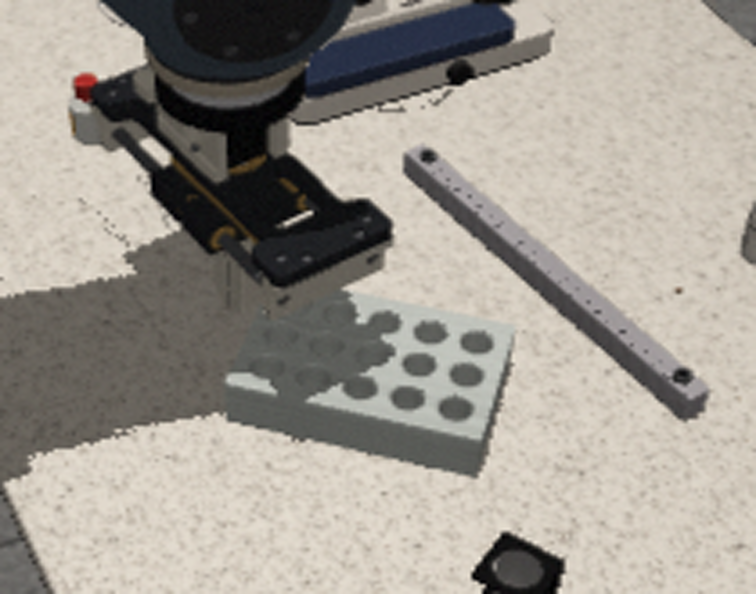

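View pics/a2s.png

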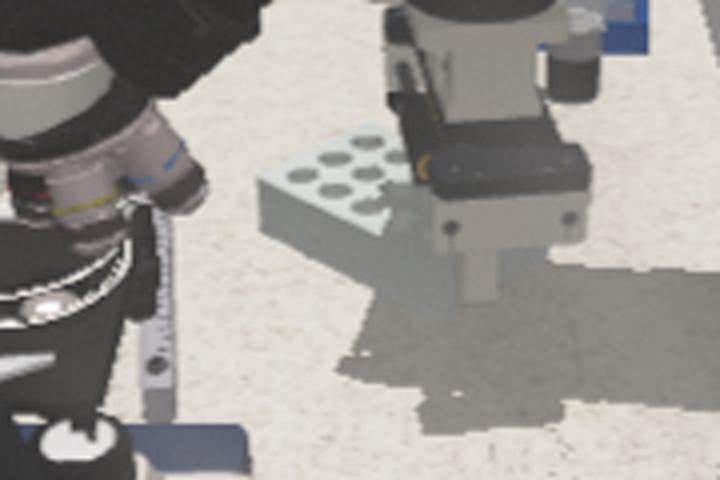

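```bash
cat >> h.py <<'E'
def rep(pts,name='scene',**k):
    X=np.array([ray(name,up(p,**k),.036)[:2] for p in pts]); Fp=np.array([tofence(p) for p in X]).round(4)
    print(Fp.tolist()); 
    L=np.linalg.norm(np.diff(X,axis=0),axis=1).round(4); print('len',L)
    for a,b in zip(Fp[:-1],Fp[1:]): print('edge deg',np.degrees(np.arctan2(*(b-a)[::-1])).round(1))
    if len(pts)==3: print('centre(opp corners)',((Fp[0]+Fp[2])/2).round(4))
    if len(pts)==4: print('centre',Fp.mean(0).round(4))
E
python3 - <<'E'
from h import *
rep([(515,325),(480,441),(227,381)])
E
```

```text
[[-0.0483, -0.0397], [-0.1186, -0.097], [-0.2045, 0.0119]]
len [0.0907 0.1387]
edge deg -140.8
edge deg 128.3
centre(opp corners) [-0.1264 -0.0139]
```

The block has turned about 12°. Its long side is now at -52° in the bar frame and its centre at (-126,-14) mm. Next I'll go round and push the near corner on the long side facing the robot.

Emit:
servo_tool:
  deltas: [0, 0, 0, 0.045, 0, 0, 0.003, 0, 0.045, 0, 0, 0, 0.057, 0, 0, 0, 0, 0.053, 0, 0, 0, 0, 0, 0, 0]

```text
time: 4.8
tool_pos: [0.4344, -0.1879, 0.0981]
orientation: [2.644, 1.546, -0.344]
wrist_force: [0.2, 0.4, -0.5]
width: 0.0005
```

Run:
```python
from h import *
rel([*(FO+FR@np.array([-.222,-.032])),.096])
```

```text
t 4.8 pos [ 0.4344 -0.1879  0.0981] fence [-0.248  -0.0401] ydir -81.19 zdir -171.18 xaxis [ 0.024 -0.009 -1.   ] F [ 0.2  0.4 -0.5] w 0.0005 q6 0.9
tool delta mm [  2.6  -7.9 -26. ]
```

Emit:
servo_tool:
  deltas: [0, 0.002, -0.008, -0.012, 0, 0, 0, -0.008, -0.012, 0, 0, 0, -0.008, -0.012, 0, 0, 0, -0.007, -0.008, 0, 0, 0, -0.007, -0.008, 0, 0, 0, -0.007, -0.008, 0]

```text
time: 5.55
tool_pos: [0.4884, -0.1268, 0.0964]
orientation: [2.576, 1.551, -0.406]
wrist_force: [-4.8, -3.7, 4.2]
width: 0.0004
```

Run:
```python
from h import *
status(); crop('scene','pics/a3.png'); crop('side','pics/a3s.png',SB,4,4)
```

```text
t 5.55 pos [ 0.4884 -0.1268  0.0964] fence [-0.1857  0.0126] ydir -80.87 zdir -170.86 xaxis [ 0.018 -0.008 -1.   ] F [-4.8 -3.7  4.2] w 0.0004 q6 1.07
```

View pics/a3.png

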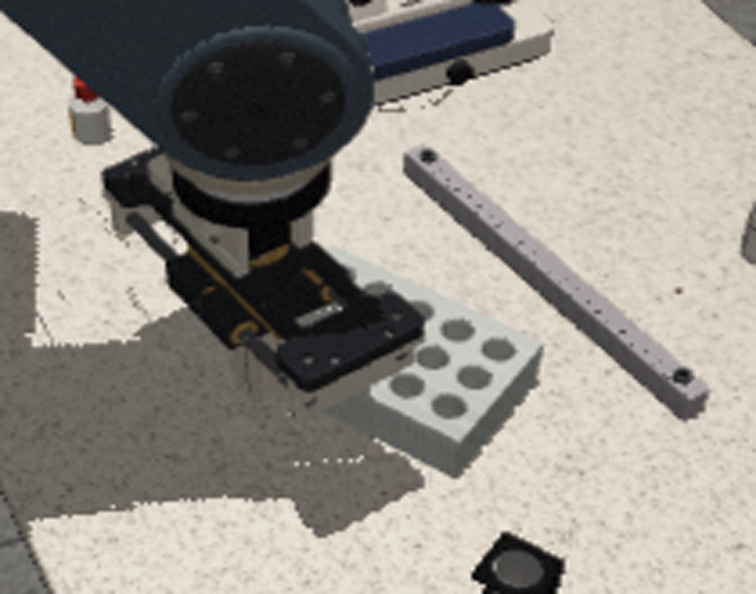

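View pics/a3s.png

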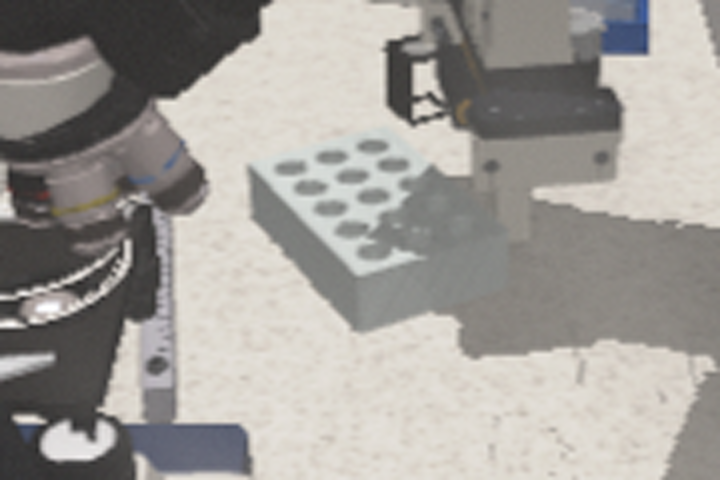

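Run:
```python
from h import *
rep([(545,346),(460,442)])
rep([(249,167),(357,276),(507,229)],'side',box=SB,fx=4,fy=4)
rep([(249,167),(385,124)],'side',box=SB,fx=4,fy=4)
```

```text
[[-0.0452, -0.0616], [-0.1276, -0.0919]]
len [0.0878]
edge deg -159.8
[[-0.0483, -0.0533], [-0.0966, 0.0709], [-0.1802, 0.0379]]
len [0.1333 0.0899]
edge deg 111.3
edge deg -158.5
centre(opp corners) [-0.1142 -0.0077]
[[-0.0483, -0.0533], [-0.1306, -0.092]]
len [0.0909]
edge deg -154.8
```

The block is about 20° from parallel and its centre is at about (-113,-10) mm. I'll keep pushing the same corner.

Emit:
servo_tool:
  deltas: [0, 0, -0.006, -0.007, 0, 0, 0, -0.006, -0.007, 0, 0, 0, -0.005, -0.007, 0, 0, 0, 0, 0, 0]

```text
time: 6.15
tool_pos: [0.508, -0.1045, 0.0964]
orientation: [2.602, 1.551, -0.379]
wrist_force: [-0.3, 0.3, -0.8]
width: 0.0006
```

Run:
```python
from h import *
status(); crop('scene','pics/a4.png'); crop('side','pics/a4s.png',SB,4,4)
```

```text
t 6.15 pos [ 0.508  -0.1045  0.0964] fence [-0.1631  0.0318] ydir -80.82 zdir -170.8 xaxis [ 0.019 -0.008 -1.   ] F [-0.3  0.3 -0.8] w 0.0006 q6 1.12
```

View pics/a4.png

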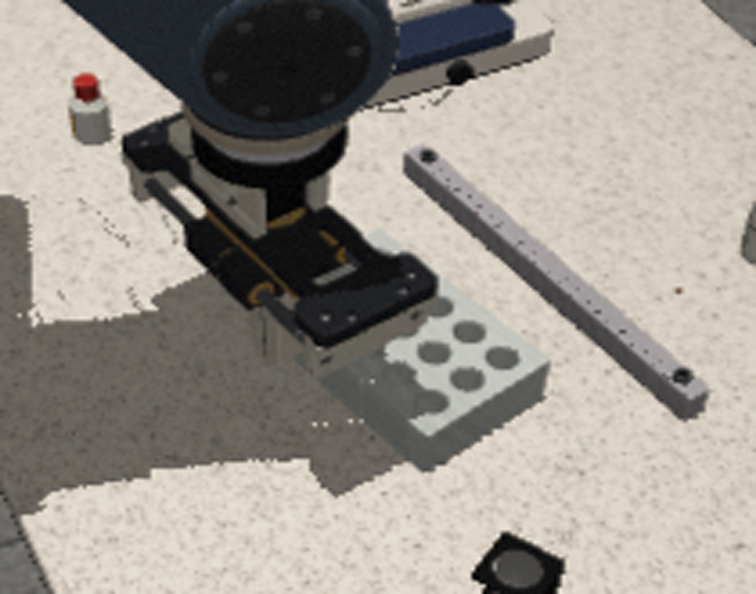

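View pics/a4s.png

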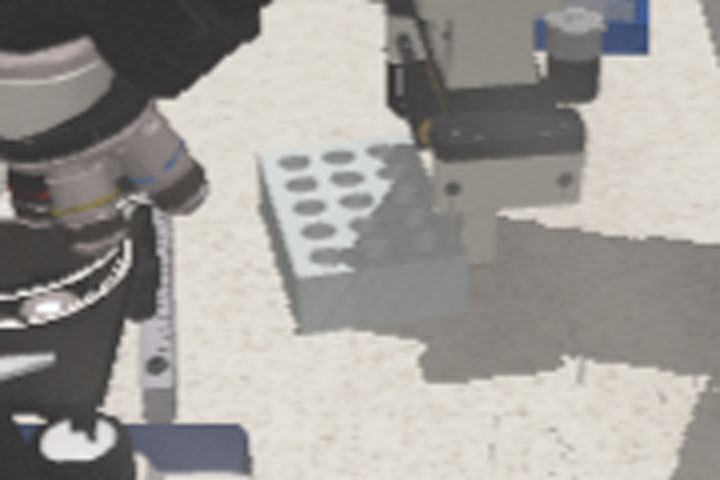

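Run:
```python
from h import *
rep([(549,361),(427,438)])
rep([(259,153),(295,278),(466,259)],'side',box=SB,fx=4,fy=4)
```

```text
[[-0.0509, -0.0718], [-0.1402, -0.0802]]
len [0.0897]
edge deg -174.6
[[-0.0549, -0.069], [-0.0651, 0.0676], [-0.154, 0.0639]]
len [0.137 0.089]
edge deg 94.3
edge deg -177.6
centre(opp corners) [-0.1044 -0.0026]
```

Only about 5° is left, with the centre at about (-102,-5) mm, so step 1 should be met. Now I'll back off, square the tool to the bar, open the fingers and push straight with both.

Emit:
servo_tool:
  deltas: [0, 0, 0, 0.025, 0, 0.03, 0, 0.02, 0, 0.8, 0.093, 0, 0.016, 0, 0, 0.093, 0, 0, 0, 0, 0.093, 0, 0, 0, 0, 0.093, 0, 0, 0, 0]

```text
time: 7.0
tool_pos: [0.4904, -0.1474, 0.097]
orientation: [2.642, 1.546, -0.355]
wrist_force: [0.2, 1.1, -0.4]
width: 0.0459
```

Run:
```python
from h import *
status(); crop('scene','pics/a5.png'); crop('side','pics/a5s.png',SB,4,4)
```

```text
t 7.0 pos [ 0.4904 -0.1474  0.097 ] fence [-0.1867 -0.008 ] ydir -81.75 zdir -171.74 xaxis [ 0.023 -0.009 -1.   ] F [ 0.2  1.1 -0.4] w 0.0459 q6 1.04
```

View pics/a5.png

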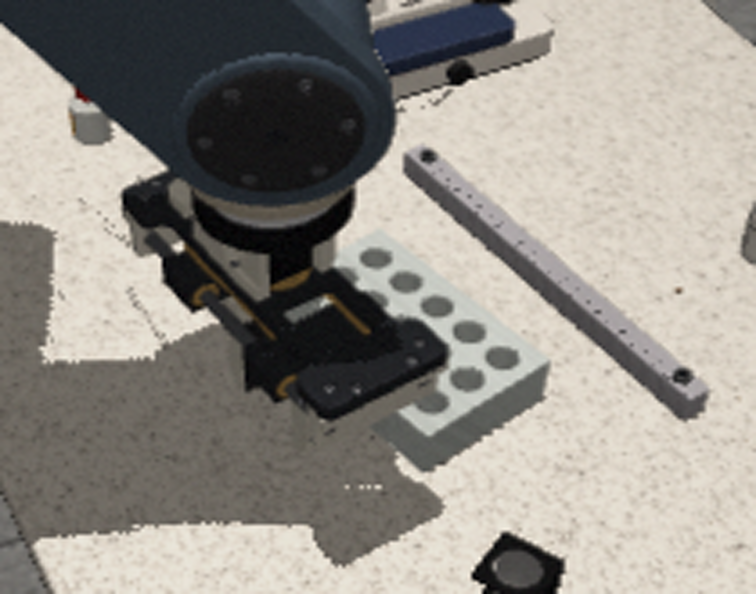

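View pics/a5s.png

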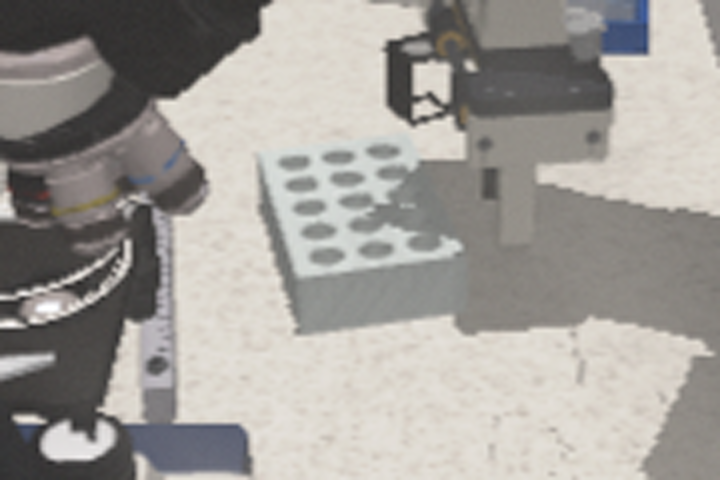

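The block stands nearly parallel and clear of the bar, and the fingers are half open. I'll finish opening them and start the straight push.

Emit:
servo_tool:
  deltas: [0.093, 0, -0.004, 0, 0, 0.093, 0, 0, 0, 0, 0.093, 0, 0, 0, 0, 0.093, 0, 0, 0, 0, 0.093, 0, 0, 0, 0, 0.093, 0, 0, -0.008, 0, 0.093, 0, 0, -0.008, 0, 0.093, 0, 0, -0.008, 0, 0.093, 0, 0, -0.008, 0, 0.093, 0, 0, -0.008, 0, 0.093, 0, 0, -0.008, 0]

```text
time: 8.48
tool_pos: [0.5354, -0.1342, 0.097]
orientation: [2.378, 1.562, -0.616]
wrist_force: [-12.2, -3.4, 10.9]
width: 0.0931
```

Run:
```python
from h import *
status(); crop('scene','pics/a6.png'); crop('side','pics/a6s.png',SB,4,4)
```

```text
t 8.475 pos [ 0.5354 -0.1342  0.097 ] fence [-0.1403 -0.0015] ydir -81.58 zdir -171.58 xaxis [ 0.008 -0.005 -1.   ] F [-12.2  -3.4  10.9] w 0.0931 q6 1.1
```

View pics/a6.png

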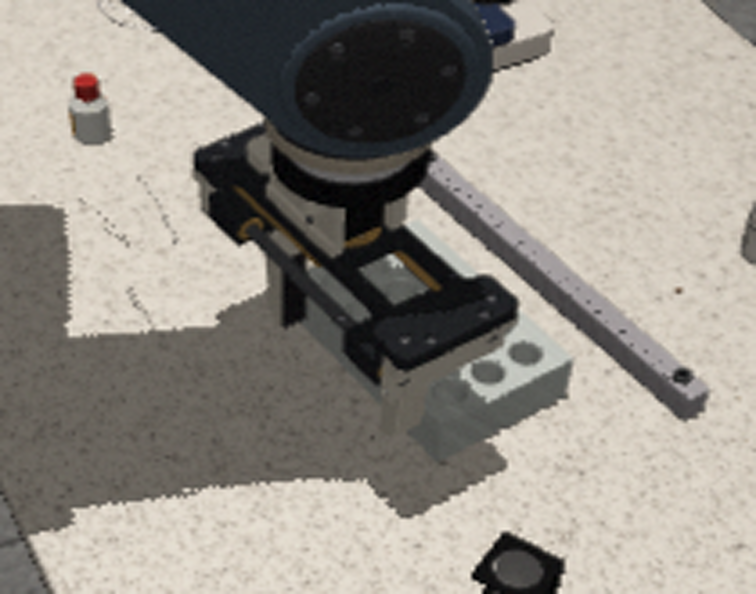

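View pics/a6s.png

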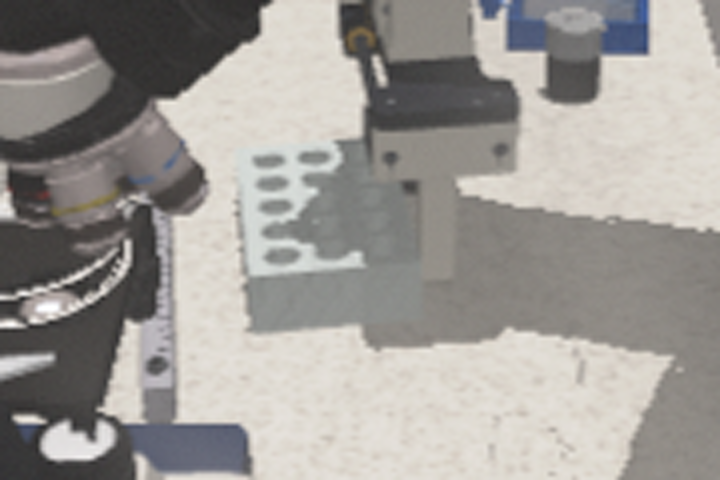

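Run:
```python
from h import *
rep([(238,149),(249,278),(422,263)],'side',box=SB,fx=4,fy=4)
rep([(572,360),(436,435)])
for u in((143,405),(176,405)): print(tofence(ray('side',up(u,SB,4,4),.022)))
```

```text
[[-0.0432, -0.0759], [-0.0418, 0.0638], [-0.131, 0.064]]
len [0.1396 0.0892]
edge deg 89.4
edge deg 179.9
centre(opp corners) [-0.0871 -0.0059]
[[-0.04, -0.078], [-0.135, -0.0811]]
len [0.095]
edge deg -178.1
[0.01389716 0.14538708]
[-0.00162514  0.14787665]
```

The block is now parallel within a degree, with about 40 mm to go. The push force is steady at about 12 N.

Emit:
servo_tool:
  deltas: [0.093, 0, 0, -0.008, 0, 0.093, 0, 0, -0.008, 0, 0.093, 0, 0, -0.008, 0, 0.093, 0, 0, -0.006, 0]

```text
time: 9.07
tool_pos: [0.5614, -0.1295, 0.0966]
orientation: [0.169, 1.56, -2.825]
wrist_force: [-12.4, -2.3, 10.5]
width: 0.0928
```

Run:
```python
from h import *
status()
```

```text
t 9.075 pos [ 0.5614 -0.1295  0.0966] fence [-0.1139 -0.0005] ydir -81.54 zdir -171.54 xaxis [-0.01  -0.003 -1.   ] F [-12.4  -2.3  10.5] w 0.0928 q6 1.12
```

Emit:
servo_tool:
  deltas: [0.093, 0, 0, -0.005, 0, 0.093, 0, 0, -0.005, 0, 0.093, 0, 0, -0.004, 0]

```text
time: 9.45
tool_pos: [0.5718, -0.1276, 0.0966]
orientation: [-0.057, 1.546, -3.05]
wrist_force: [-12.3, -3.2, 11.3]
width: 0.0933
```

Run:
```python
from h import *
status(); crop('scene','pics/a7.png'); crop('side','pics/a7s.png',SB,4,4)
```

```text
t 9.45 pos [ 0.5718 -0.1276  0.0966] fence [-0.1033 -0.0002] ydir -81.52 zdir -171.51 xaxis [-0.025 -0.002 -1.   ] F [-12.3  -3.2  11.3] w 0.0933 q6 1.14
```

View pics/a7.png

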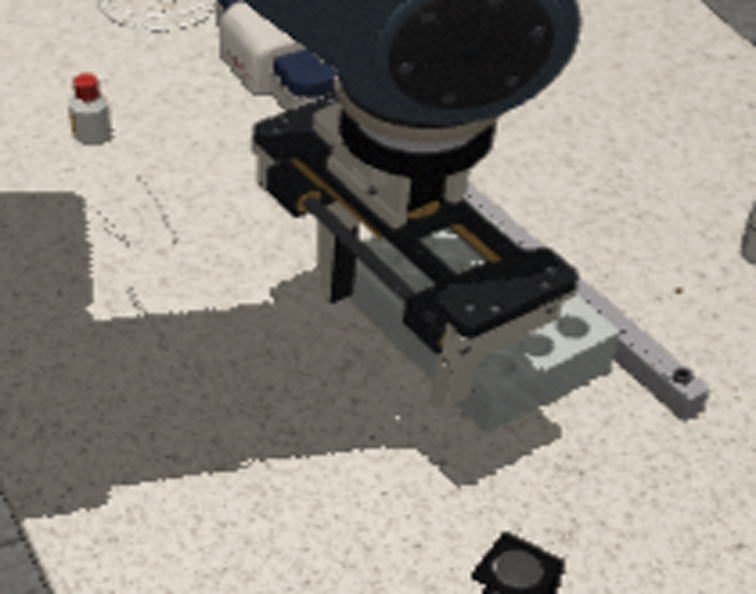

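View pics/a7s.png

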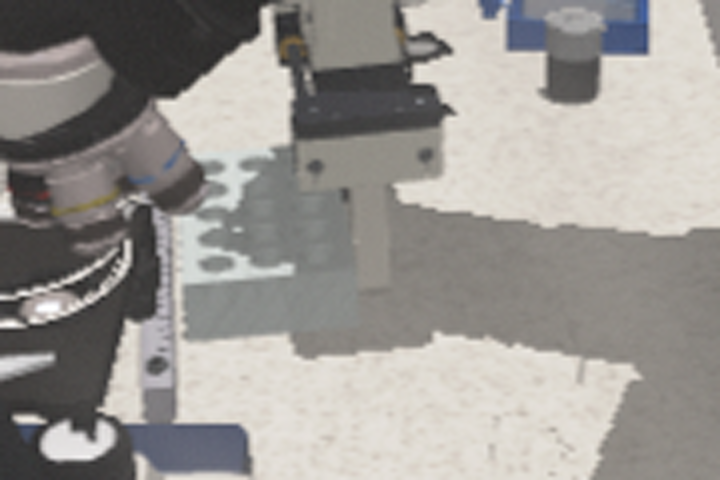

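Contact is steady at 12 N and about 8–10 mm remain. I'll continue gently.

Emit:
servo_tool:
  deltas: [0.093, 0, 0, -0.006, 0, 0.093, 0, 0, -0.006, 0]

```text
time: 9.8
tool_pos: [0.5789, -0.1263, 0.0963]
orientation: [-0.115, 1.529, -3.108]
wrist_force: [-44.9, -9.6, 38.0]
width: 0.0933
```

Run:
```python
from h import *
status()
```

```text
t 9.8 pos [ 0.5789 -0.1263  0.0963] fence [-0.096   0.0001] ydir -81.52 zdir -171.51 xaxis [-0.042 -0.001 -0.999] F [-44.9  -9.6  38. ] w 0.0933 q6 1.15
```

The force jumped to 45 N at the expected position, so the block is against the bar. Now I'll back away.

Emit:
servo_tool:
  deltas: [0.093, 0, 0, 0.006, 0, 0.093, 0, 0, 0.02, 0, 0.093, 0, 0, 0.05, 0, 0.093, -0.03, 0, 0.05, 0, 0.093, -0.06, 0, 0.04, 0, 0.093, -0.06, 0, 0.04, 0, 0.093, -0.05, 0.05, 0, 0, 0.093, 0, 0.06, 0, 0, 0.093, 0, 0, 0, 0]

```text
time: 10.92
tool_pos: [0.4068, -0.2603, 0.2874]
orientation: [-0.014, 1.532, -3.006]
wrist_force: [-0.0, 0.8, -0.3]
width: 0.0928
```

Run:
```python
from h import *
status(); crop('scene','pics/a8.png'); crop('side','pics/a8s.png',SB,4,4)
cv2.imwrite('pics/a8f.png',get_image('scene'))
```

```text
t 10.925 pos [ 0.4068 -0.2603  0.2874] fence [-0.2857 -0.1077] ydir -81.41 zdir -171.41 xaxis [-0.038 -0.005 -0.999] F [-0.   0.8 -0.3] w 0.0928 q6 0.78
```

View pics/a8.png

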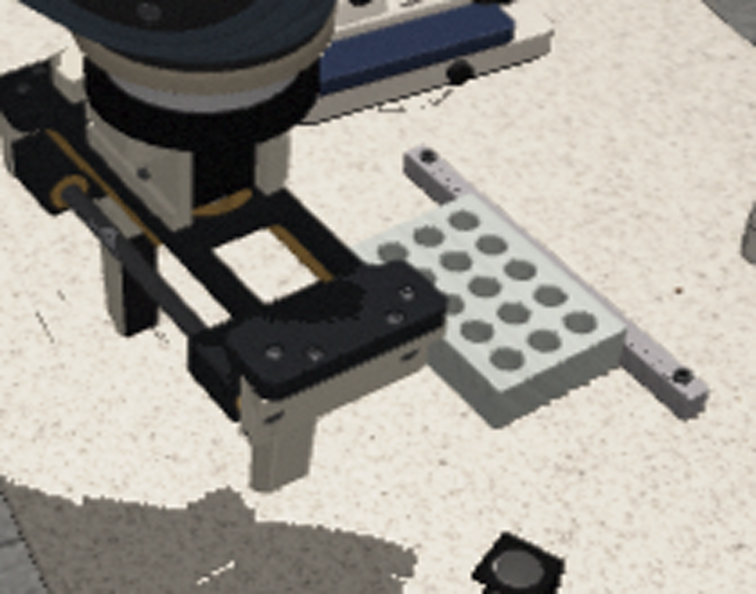

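View pics/a8s.png

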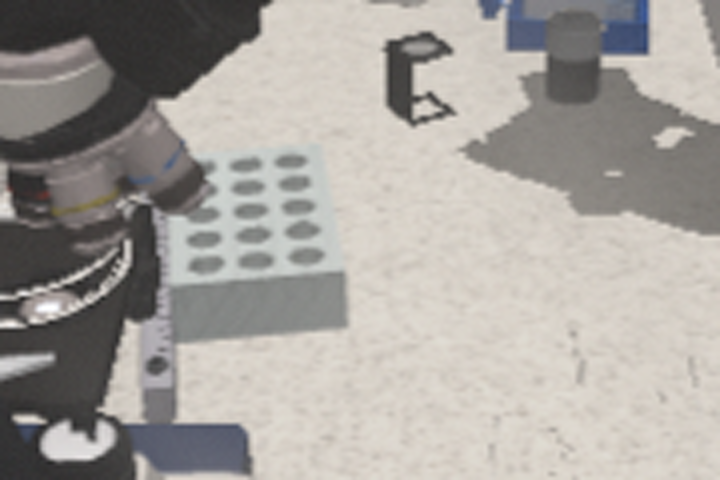

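Run:
```python
from h import *
rep([(473,193),(626,327),(498,391)])
rep([(171,281),(345,270),(323,146)],'side',box=SB,fx=4,fy=4)
# bar near edge same images
for n,pts,k in(('scene',[(404,156),(690,396)],{}),):
    P=[tofence(ray(n,up(p),.022)) for p in pts];print(P)
for u in((143,405),(175,405)): print(tofence(ray('side',up(u,SB,4,4),.022)))
# fixed bench shift check: bystanders
for t in('can','bottle_oil','slip_box'):
  for c in('scene','side'):
    get_image(c); r=tip_of(c,t)
    if r: print(t,c,r[0]['conf'],ray(c,r[0]['uv'],0)[:2].round(4))
```

```text
[[0.0038, 0.0635], [0.0018, -0.0748], [-0.0882, -0.0741]]
len [0.1383 0.09  ]
edge deg -90.8
edge deg 179.6
centre(opp corners) [-0.0422 -0.0053]
[[-0.0022, 0.0601], [-0.0911, 0.0642], [-0.0921, -0.0711]]
len [0.089  0.1353]
edge deg 177.4
edge deg -90.4
centre(opp corners) [-0.0472 -0.0055]
[array([0.0004826 , 0.12709901]), array([ 0.00430298, -0.12659824])]
[0.01389716 0.14538708]
[-0.00115511  0.14780127]
can scene 0.95 [ 0.4451 -0.3313]
can side 0.8 [ 0.4409 -0.3215]
bottle_oil side 0.57 [0.4915 0.1458]
slip_box side 0.71 [0.3846 0.2094]
```

Both views average to a block centre of (-45,-5) mm in the bar frame and under 1° off parallel. The arm is clear, so I'll hand in.

Run:
```python
from h import *
print(finish_job()); status()
```

```text
the job is handed in; nothing more can be done
None
the job is handed in; nothing more can be done
```

The tube block now lies with a long side flush along the bar's near face, and I have handed the job in. That took about 11 s on the robot's clock; no verdict was reported.

**What I did:** With the fingers closed I pushed the left corner on the short end, then the near corner on the long side. That left the block about 5° from parallel, with its long side still about 55 mm clear of the bar. I then opened the fingers and pushed the block straight home with both. Contact showed as a force jump from about 12 N to 45 N, and I backed the arm away.

**Last checks:**
- **Position:** The block's centre is at about -42 mm from the bar face in the scene view and -47 mm in the side view. They average to the ideal -45 mm. The 5 mm disagreement is roughly what a 2 mm calibration error in each camera would give.
- **Alignment and centring:** It is within about 1° of parallel and about 5 mm off mid length, so neither end overhangs the bar.
- **Bystanders:** The can, oil bottle and slip box were found within about 8 mm of where they started, which is about the scatter of the detections. At the end the bottle and slip box were only found in the side view. The arm never came near any of the three.
- **Tool tilt:** The tool leaned about 2.4° during the final push. The arm was clear of everything when I handed in.

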